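# Refit the hopper on a coffee grinder and close its lid

### The job

The electric grinder has been brushed out; put it back together. Set the grinder's loose hopper tube over the throat on top of the grinder, dark collar down, and push it fully home without ramming it, so that its foot sits on the shoulder; then lower the open hinged lid gently and without letting it fall, until it rests on the hopper's rim. Leave the bowl and the tamper standing where they are.

Things in the scene. Friction and masses are not known exactly. Their poses are not given: they have to be found in the camera images.
- grinder: low electric coffee grinder, fixed: dark green motor housing at its back, round burr head (100 mm across, knurled aluminium ring) at its front, steel cup under the spout. Origin on the bench under the throat's axis; own +x runs from throat to motor and lid hinge (away from the robot at yaw 0), z up. Base x = -58 to 147 mm, 112 wide; housing x = 51 to 145 mm, 108 wide, 141 high
- seat (a point): point on the axis of the throat at the height of the shoulder that the hopper's foot sits on, 126 mm above the bench. Above it stands the bare aluminium throat spigot, 24 mm high: 51 mm in diameter over its lower 16 mm, then tapering to 41 mm at its top
- hopper: loose hopper tube, open at both ends, standing upright on the bench: 60 mm outside diameter, 54 mm bore, 72 mm high, about 0.13 kg; ribbed dark collar on its lower 26 mm, smoky clear tube above with a thin dark rim. Origin at the centre of its foot, z along its axis (up). It drops 24 mm over the spigot; its rim is then 198 mm above the bench
- lid (a joint): hinge angle of the lid in rad: 0 = lying level on the rim of a fully seated hopper, about 1.57 = upright, 2.05 = leaning back on its stop. It starts leaning back and open. Its hinge has little friction: below about 1.4 it falls by its own weight unless held
- lid_hinge (a point): middle of the lid's hinge pin, 66 mm behind the throat axis and 203.5 mm above the bench; the pin is parallel to the grinder's y axis
- lid_tab (a point): grip point in the wooden tab at the free end of the round aluminium lid (68 mm across, 8 thick). Tab 24 mm wide along the hinge direction, 10 thick, projecting 37 from the disc. The point is 122 mm from the hinge pin, 22 from the disc's edge, 15 from the tab's end. Pinched by its two side faces (fingers closing parallel to the hinge pin), it can pivot between the fingers as the lid swings
- bowl: bystander: white cupping bowl with dark coffee, 88 mm in diameter, 56 mm high, origin at the centre of its foot, z up
- tamper: bystander: coffee tamper standing on its steel foot, 58 mm in diameter, 90 mm high, wooden grip up, origin at the centre of its foot, z up
Things that resemble listed ones, but are neither listed nor needed, are in the scene too. Leave any red look-alike of the hopper alone.

How it is judged:
By the outcome, as a careful person would: the job done as asked, in the order asked, and still so for the second after the job is handed in, with the robot touching nothing.
It also fails if it takes over 54 s, if anything falls off the work surface, if the arm or the gripper's body presses on something with over 40 N, if the wrist force passes 120 N, or if a joint passes its speed limit or range.

### The arm

A 7-joint arm with a two-finger parallel gripper is mounted at the origin on a cart in front of the work surface, level with it; the furniture and walls round the work are solid. World frame = base frame: x ahead of the robot, y to its left, z up, the work surface at z = 0. Lengths are in mm, angles in rad, forces in N, time in s.
With the tool pointing down it reaches from about 425 to 875 mm from the base axis. Payload 4.7 kg.
Tool frame: the origin (TCP) lies at the very end of the fingers, on their centre line; the grasp point (between the pads) lies 19 mm behind it; z points along the fingers, y is the direction in which the jaws open and shut (so a half turn about z gives the same grasp; the last joint's range is limited). The gripper opens to 85 mm and grips with 20 to 120 N. Pads are 22 mm wide; open, the fingers measure 114 mm over their backs; the gripper's body (76 mm by 85 mm) begins 54 mm behind the grasp point. The pads swing forward as they close: fully open they stand 13 mm farther back than shut.
Start: joints at [1.233, 0.321, -0.07, 1.45, 0.023, 1.371, -0.057], TCP at [223.963, -610.22, 203.149] pointing down, gripper open.
Joint ranges: [-2.86, 2.86], [-0.3, 2.09], [-1.38, 1.24], [0.06, 2.45], [-1.56, 4.7], [0.09, 2.05], [-2.69, 2.69]. Speed limits (rad/s): [2.57, 2.57, 3.14, 3.14, 3.14, 3.14, 3.14].

### API

Orientations are given as a rotation vector (axis times angle).
In Python, from rig import r gives the robot as it stands. Calls block until the motion is done:
- r.move_pose(position, orientation): joint-space move of the TCP to a pose.
- r.servo_line(position, max_speed=150, frame=None, force_limit=None): straight line of the TCP; frame=None keeps the orientation; max_speed is the mean speed in mm/s. With force_limit (N) it stops when the force on the tool has changed by that much, and returns True; else False.
- r.movej(angles): joint-space move.
- r.ungrasp() and r.close(): open the fingers fully, or close them until they stop; the grip force is fixed at half the most.
- r.wait(seconds).
- r.ik(position, orientation): joint angles nearest the present ones, or None.
- r.snapshot(name): name is "scene" or "top"; returns the picture (384x512x3 uint8, red, green, blue); there is no depth.
- r.camera_model(name): a dict with "fx", "fy", "cx", "cy" (pixels), "rvec" (rotation vector, rad) and "tvec" (3), from world to camera coordinates, as OpenCV has them. Camera axes: x right, y down, z forward; pixel columns grow to the right and rows downward; lengths in mm; the calibration is good to about 2 mm. A picture is of the moment at which its call begins. camera_model takes no time and is no camera call.
A pose or a line that the arm cannot do raises r.Unreachable and nothing moves.
- r.finish_job(): hands the job in, once; it reports no verdict.
Readings, each from a call of its own:
- r.read_time_s(): time.
- r.read_joint_positions(): joint angles.
- r.read_dq(): joint speeds.
- r.read_joint_efforts(): joint torques, N m.
- r.read_tcp_pos(): TCP position.
- r.read_orientation(): TCP orientation.
- r.read_contact_force(): force on the tool from outside, world axes, zero at the start.
- r.read_moment(): the same for the moment, N m.
- r.read_grip_width(): finger opening in mm.
Only numpy, scipy, OpenCV 4.12 (cv2) and the standard library are available. Lean on these libraries where they do the work, as an engineer would, in place of code of your own. Each camera call takes 0.05 s, during which the arm holds its last target. There are 200 camera calls.

## Working session

There is one attempt and no reset: what is moved stays moved. The work goes in short steps, each a Python script; the robot and the scene stay as the last script left them, time stands still between calls to the robot, and variables do not carry over. Pictures are saved under pics/ and viewed, about 8 in all and at most 12, crops included, and the job is handed in when it is done.

```bash
ls; mkdir -p pics
python3 - <<'E'
from rig import r
import cv2
for n in("scene","top"):
    im=r.snapshot(n); cv2.imwrite(f"pics/{n}0.png",im[:,:,::-1]); c=r.camera_model(n); print(n,c)
print(r.read_time_s(), r.read_tcp_pos(), r.read_orientation(), r.read_grip_width())
a=cv2.imread("pics/scene0.png");b=cv2.imread("pics/top0.png")
E
```

```text
pics
scene {'fx': 435.74907038862443, 'fy': 435.74907038862443, 'cx': 267.0669972620158, 'cy': 188.6296156594067, 'rvec': array([ 0.90441295, -2.58467026,  0.9676736 ]), 'tvec': array([346.39778209, 339.2500756 , 867.3173106 ])}
top {'fx': 393.92670844288506, 'fy': 393.92670844288506, 'cx': 253.91585458324894, 'cy': 202.13529243186485, 'rvec': array([ 2.11681146, -2.17782529,  0.1559097 ]), 'tvec': array([ -36.41620273,  526.27551384, 1009.16703141])}
0.1 [ 223.77265824 -609.72587517  202.15806878] [-3.09149172e+00 -5.49595416e-01  6.28267541e-04] 85.35167525564921
```

View pics/scene0.png

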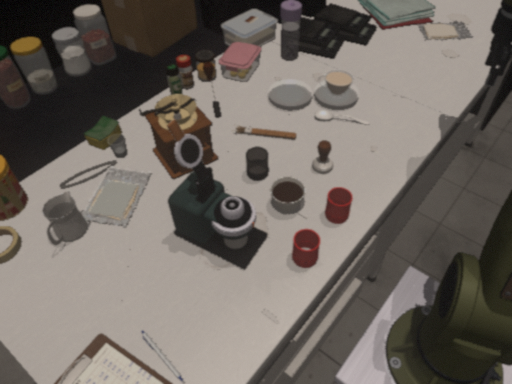

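View pics/top0.png

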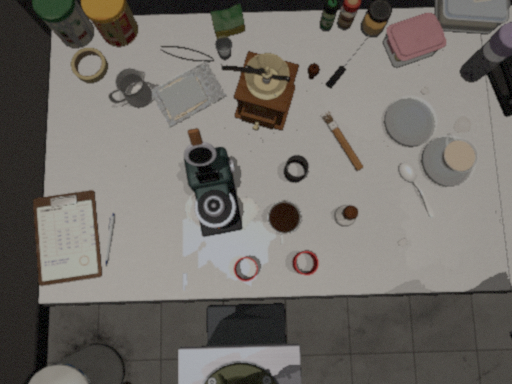

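The pictures show the following:
- **Hopper candidates:** a dark tube at scene (257,163) / top (296,168). Red cups at scene (338,205) and (306,247), top (305,262) and (247,268), are the look-alikes to leave alone. The wooden mill at top (266,85) and the small dark jar at scene (118,147) are not it.
- **Choice:** the dark tube. The grinder throat is at top (215,207), and the lid leans back with its tab at top (194,136).

I'll check this in a close crop of each view.

Run:
```python
import cv2
b=cv2.imread("pics/top0.png")[115:245,175:325];a=cv2.imread("pics/scene0.png")[125:275,150:350]
f=lambda i,s:cv2.convertScaleAbs(cv2.resize(i,None,fx=s,fy=s,interpolation=cv2.INTER_CUBIC),alpha=1.7,beta=15)
cv2.imwrite("pics/topc.png",f(b,4.6*1.1));cv2.imwrite("pics/scenec.png",f(a,4))
```

```text
(no output)
```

View pics/topc.png

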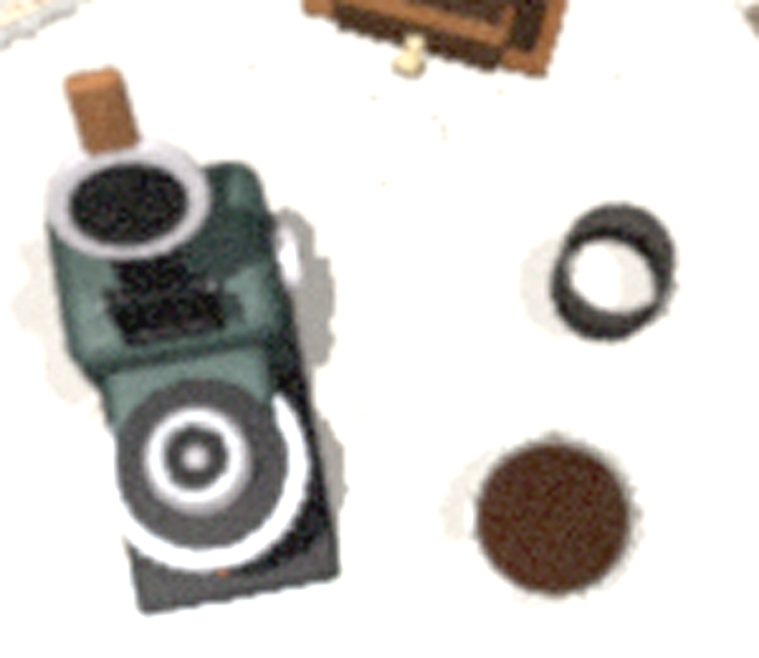

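View pics/scenec.png

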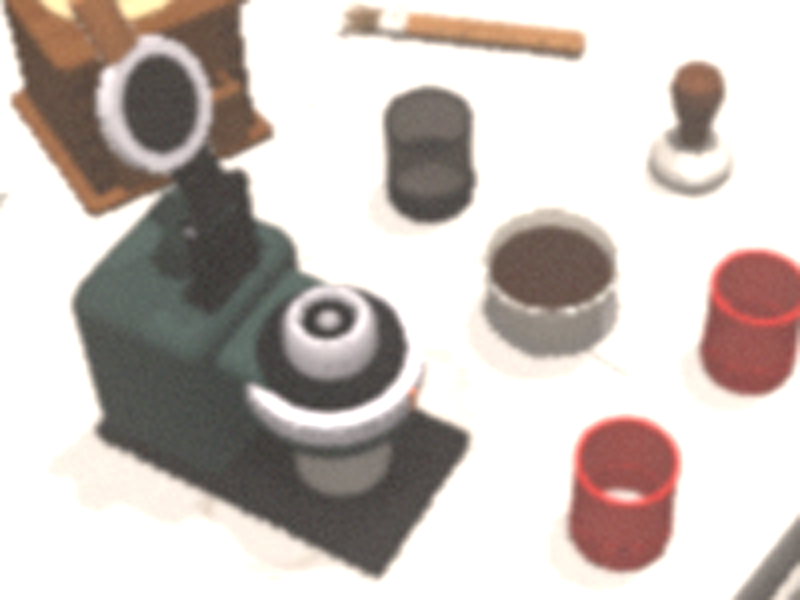

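The crops show the dark smoky tube at topc (612,272) / scenec (429,155). It stands upright with its collar down and is not red, so it's the hopper. The spigot top is at topc (196,457) / scenec (327,317), and the lid leans back. Next I'll measure positions.

```bash
cat > h.py <<'E'
import numpy as np, cv2
from rig import r
def cam(n):
    c=r.camera_model(n); R=cv2.Rodrigues(c["rvec"])[0]; K=np.array([[c["fx"],0,c["cx"]],[0,c["fy"],c["cy"]],[0,0,1]])
    return K,R,np.asarray(c["tvec"])
def ray(n,p):
    K,R,t=cam(n); d=R.T@np.linalg.solve(K,[p[0],p[1],1]); return -R.T@t,d/np.linalg.norm(d)
def plane(n,p,z):
    o,d=ray(n,p); return o+d*(z-o[2])/d[2]
def tri(pt,ps):
    (o1,d1),(o2,d2)=ray("top",pt),ray("scene",ps)
    s=np.linalg.lstsq(np.c_[d1,-d2],o2-o1,rcond=None)[0]; a,b=o1+s[0]*d1,o2+s[1]*d2
    return (a+b)/2,np.linalg.norm(a-b)
def proj(n,X):
    K,R,t=cam(n); p=(R@np.asarray(X,float).T).T+t; p=p@K.T; return p[:,:2]/p[:,2:]
E
python3 - <<'E'
from h import *
np.set_printoptions(precision=1,suppress=True)
T=lambda u,v:((u+.5)/5.06-.5+175,(v+.5)/5.06-.5+115)
S=lambda u,v:((u+.5)/4-.5+150,(v+.5)/4-.5+125)
top=cv2.imread("pics/top0.png");sc=cv2.imread("pics/scene0.png")
# hopper silhouettes
def sil(im,box):
    x0,y0,x1,y1=box; g=cv2.cvtColor(im,cv2.COLOR_BGR2GRAY)[y0:y1,x0:x1]
    m=(g<80).astype(np.uint8); n,l,s,c=cv2.connectedComponentsWithStats(m)
    k=1+np.argmax(s[1:,4]); pts=np.argwhere(l==k)[:,::-1].astype(np.int32); hull=cv2.convexHull(pts)
    M=cv2.moments(hull); print("area",M["m00"],cv2.boundingRect(hull))
    return (M["m10"]/M["m00"]+x0,M["m01"]/M["m00"]+y0)
ht=sil(top,(278,148,318,190)); hs=sil(sc,(238,140,278,188))
print("hop",ht,hs,tri(ht,hs),plane("top",ht,37),plane("scene",hs,37))
print("hop rim scene",plane("scene",S(429,119),72))
# throat
pt,ps=T(196,457),S(327,317)
print("throat",tri(pt,ps),plane("top",pt,150),plane("scene",ps,150))
print("burr top outer (100mm ring) top view", plane("top",T(202,462),120))
# base front edge, lid disc (underside recess centre), tab
a,b=plane("top",T(140,610),12),plane("top",T(338,578),12); print("front",a,b,np.linalg.norm(b-a))
print("yaw from front",np.arctan2(*( (a-b)[:2]*[-1,1])))
print("disc",tri(T(128,203),S(159,103)))
print("tab top, end", plane("top",T(94,73),340), plane("top",T(103,112),312))
E
```

```text
area 485.0 (6, 7, 24, 27)
area 622.0 (8, 7, 23, 34)
hop (295.6405498281787, 168.42439862542955) (256.94212218649517, 163.43193997856378) (array([ 613.7, -167.2,   33.1]), np.float64(1.9285137871564386)) [ 613.6 -166.3   37. ] [ 610.3 -164.8   37. ]
hop rim scene [ 609.3 -164.4   72. ]
throat (array([505.3,  45.6, 146.8]), np.float64(0.11550620964735739)) [504.9  45.3 150. ] [503.3  47.4 150. ]
burr top outer (100mm ring) top view [506.6  45.4 120. ]
front [443.   90.1  12. ] [457.  -15.6  12. ] 106.62273356134271
yaw from front 0.13202345513441968
disc (array([596.5,  60.5, 263.6]), np.float64(1.1281100197848037))
tab top, end [627.6  63.1 340. ] [621.1  63.9 312. ]
```

```bash
cat >> h.py <<'E'
from scipy.spatial.transform import Rotation
YAW=0.152; C=np.array([504.8,45.8])
def O(yaw=YAW,flip=1):
    c,s=flip*np.cos(yaw),flip*np.sin(yaw); return Rotation.from_matrix(np.array([[c,s,0],[s,-c,0],[0,0,-1]])).as_rotvec()
def G(x,y,z): c,s=np.cos(YAW),np.sin(YAW); return np.array([C[0]+c*x-s*y,C[1]+s*x+c*y,z])
def tab(th,z0=203.5): return G(66-122*np.cos(th),0,z0+122*np.sin(th))
def snap(n,f,box=None,s=1):
    im=r.snapshot(n)[:,:,::-1].copy()
    cv2.imwrite("pics/raw_"+f,im)
    if box: im=im[box[1]:box[3],box[0]:box[2]]
    return cv2.convertScaleAbs(cv2.resize(im,None,fx=s,fy=s,interpolation=cv2.INTER_CUBIC),alpha=1.7,beta=15)
E
python3 - <<'E'
from h import *
np.set_printoptions(precision=2,suppress=True)
H=np.array([612,-165.7])
for f in(1,-1):
    for p in [[*H,150],[*H,34],[*H,240],G(0,0,240),G(0,0,160),G(0,0,330),*[tab(t)-[0,0,19] for t in(2.05,1.6,1,.5,0)]]: print(f,np.round(p),r.ik(p,O(flip=f)))
o=O(); r.move_pose([*H,150],o)
r.servo_line([*H,34],max_speed=100,force_limit=10)
print(r.read_tcp_pos(),r.read_contact_force(),r.read_time_s())
r.close(); print(r.read_grip_width(),r.read_contact_force(),r.read_time_s())
E
```

```text
1 [ 612. -166.  150.] [ 0.6   0.35 -0.48  1.55  0.17  1.28 -1.32]
1 [ 612. -166.   34.] [ 0.6   0.46 -0.47  1.66  0.23  1.07 -1.36]
1 [ 612. -166.  240.] [ 0.6   0.31 -0.48  1.42  0.14  1.44 -1.3 ]
1 [505.  46. 240.] [ 0.08  0.01 -0.23  1.74  0.    1.4  -1.56]
1 [505.  46. 160.] [ 0.73  0.11 -0.91  1.83  0.09  1.24 -1.63]
1 [505.  46. 330.] [ 0.79  0.02 -0.94  1.56  0.02  1.57 -1.56]
1 [626.  64. 293.] [ 0.53  0.37 -0.91  1.34  0.29  1.57 -1.76]
1 [574.  56. 306.] [ 0.64  0.24 -0.93  1.44  0.19  1.56 -1.7 ]
1 [505.  46. 287.] [ 0.29  0.   -0.44  1.65  0.    1.49 -1.56]
1 [464.  40. 243.] [ 0.   -0.08 -0.14  1.82 -0.01  1.41 -1.55]
1 [449.  37. 184.] [ 0.76 -0.1  -0.84  1.92 -0.07  1.29 -1.48]
-1 [ 612. -166.  150.] [ 0.77  0.4  -0.71  1.54  0.27  1.3   1.76]
-1 [ 612. -166.   34.] [ 0.76  0.51 -0.69  1.66  0.36  1.1   1.69]
-1 [ 612. -166.  240.] [ 0.77  0.35 -0.71  1.42  0.22  1.46  1.79]
-1 [505.  46. 240.] [ 0.72  0.04 -0.87  1.72  0.03  1.4   1.56]
-1 [505.  46. 160.] [ 0.71  0.11 -0.9   1.83  0.09  1.24  1.51]
-1 [505.  46. 330.] [ 0.72  0.02 -0.86  1.56  0.01  1.57  1.58]
-1 [626.  64. 293.] [ 0.57  0.4  -0.98  1.34  0.33  1.58  1.35]
-1 [574.  56. 306.] [ 0.66  0.24 -0.96  1.44  0.2   1.56  1.43]
-1 [505.  46. 287.] [ 0.72  0.02 -0.86  1.64  0.02  1.49  1.58]
-1 [464.  40. 243.] [ 0.72 -0.09 -0.8   1.8  -0.06  1.4   1.65]
-1 [449.  37. 184.] [ 0.71 -0.09 -0.8   1.92 -0.07  1.29  1.66]
[ 612.69 -165.83   34.88] [ 0.04  1.04 -0.24] 3.5333
56.03311424900317 [-1.59  0.8   5.86] 3.925
```

Run:
```python
from h import *
a=snap("top","g1t.png",(230,110,350,230),3.3);b=snap("scene","g1s.png",(190,90,310,210),3.3)
cv2.imwrite("pics/g1.png",np.hstack([a,b]));print(r.read_grip_width(),r.read_contact_force())
```

```text
56.09729577986945 [-1.74361917  0.19630714  5.83991156]
```

View pics/g1.png

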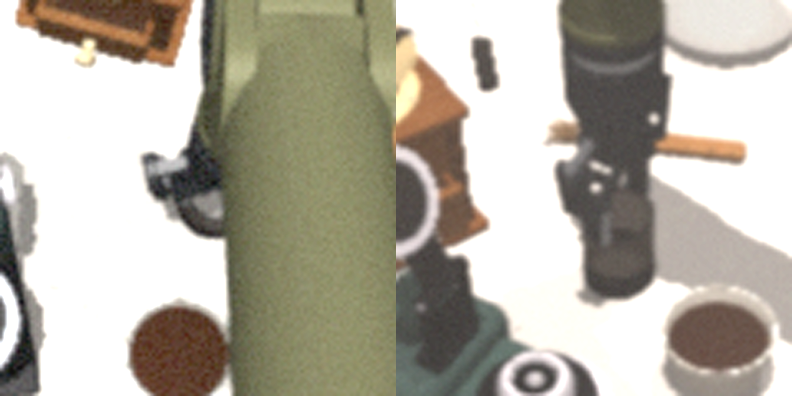

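The hopper is between the fingers and hasn't moved (foot bottom still at scene ≈(258,180)). The grip width reads 56 rather than 60. I'll lift it, carry it over the throat and look again.

Run:
```python
from h import *
p=r.read_tcp_pos(); o=O()
r.servo_line([p[0],p[1],130],max_speed=80); print(r.read_grip_width(),r.read_contact_force())
r.servo_line([p[0],p[1],255],max_speed=150)
r.servo_line(G(-8,0,255),max_speed=150); r.servo_line(G(0,0,205),max_speed=80)
print(r.read_tcp_pos(),G(0,0,205),r.read_orientation(),o,r.read_grip_width(),r.read_contact_force(),r.read_time_s())
a=snap("top","g2t.png",(160,130,280,250),3.3);b=snap("scene","g2s.png",(170,110,290,230),3.3)
cv2.imwrite("pics/g2.png",np.hstack([a,b]))
```

```text
55.6172231332876 [-0.57451631  0.18333904 -1.35891703]
[504.98313744  45.92830776 205.20989044] [504.8  45.8 205. ] [-3.13241665e+00 -2.38846357e-01 -4.59520658e-04] [3.1325241  0.23853126 0.        ] 56.02060573433962 [-0.31810189 -0.62449333 -1.09611436] 8.8917
```

View pics/g2.png

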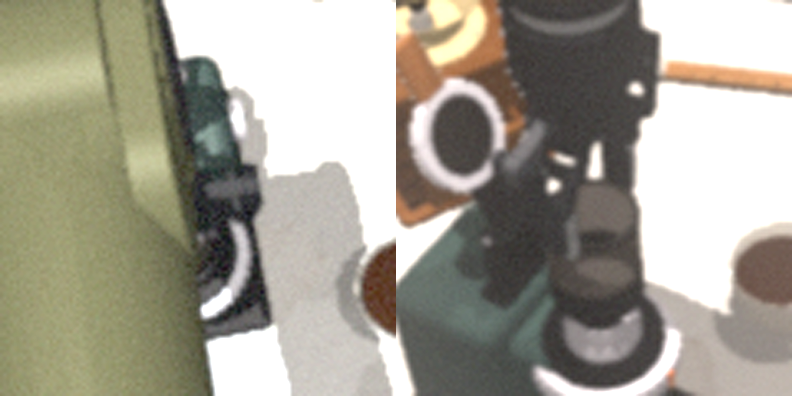

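Run:
```python
from h import *
np.set_printoptions(precision=1,suppress=True)
t=np.linspace(0,2*np.pi,60)
im=cv2.imread("pics/raw_g2s.png");im=cv2.convertScaleAbs(cv2.resize(im[110:230,190:290],None,fx=6,fy=5,interpolation=cv2.INTER_CUBIC),alpha=2.2,beta=15)
def q(x,y,z,rad,col):
    P=proj("scene",np.array([G(x+rad*np.cos(a),y+rad*np.sin(a),z) for a in t])); P=(P-[190,110])*[6,5]+[2.5,2]
    cv2.polylines(im,[P.astype(np.int32)],True,col,1)
for z,c in((170,(0,0,255)),(196,(0,255,0)),(242,(255,100,0)),(150,(255,0,255))): q(0,0,z,20.5 if z==150 else 30,c)
cv2.imwrite("pics/g2o.png",im)
```

```text
(no output)
```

View pics/g2o.png

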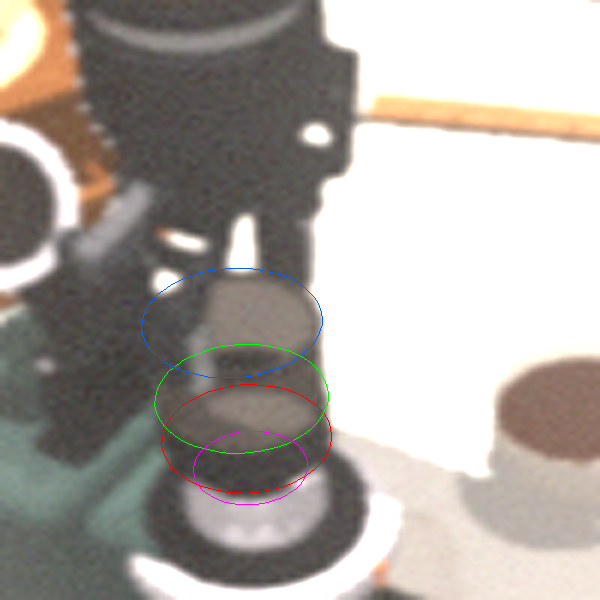

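Viewed as (g2, g2o): the projected hopper outline, centred on the throat axis, matches the held tube's rim and foot (foot ellipse centre ≈ scene (231,198)). The tube hangs upright over the spigot, within about 1 mm. I'll lower it with a force stop.

Run:
```python
from h import *
np.set_printoptions(precision=2,suppress=True)
print(r.servo_line(G(0,0,182),max_speed=40,force_limit=5),r.read_tcp_pos(),r.read_contact_force())
print(r.servo_line(G(0,0,159),max_speed=20,force_limit=6),r.read_tcp_pos(),r.read_contact_force(),r.read_moment(),r.read_time_s(),r.read_grip_width())
```

```text
False [504.88  45.84 182.06] [ 0.22 -0.04 -1.57]
True [504.64  45.84 161.21] [-0.95 -0.21  4.33] [-0.19  0.12 -0.05] 10.6833 55.888410531793745
```

It stopped at TCP z 161.2 against 160.9 expected for seated. I'll press lightly to confirm, release, rise and look.

Run:
```python
from h import *
np.set_printoptions(precision=2,suppress=True)
print(r.servo_line(G(0,0,158.5),max_speed=10,force_limit=7),r.read_tcp_pos(),r.read_contact_force())
r.ungrasp(); r.wait(0.3); print(r.read_contact_force(),r.read_tcp_pos())
r.servo_line(G(0,0,240),max_speed=80); print(r.read_contact_force())
r.servo_line(G(-20,0,345),max_speed=150)
r.servo_line(G(66+56,0,360),max_speed=150)
print(r.read_tcp_pos(),r.read_time_s(),r.read_grip_width())
snap("top","g3t.png");im=snap("scene","g3s.png",(150,70,290,210),4)
t=np.linspace(0,2*np.pi,60)
def q(P,col):
    P=(proj("scene",np.array(P))-[150,70])*4+1.5; cv2.polylines(im,[P.astype(np.int32)],len(P)>2,col,1)
for z in(198,126): q([G(30*np.cos(a),30*np.sin(a),z) for a in t],(0,0,255))
th=2.05; L=lambda d,y:G(66-d*np.cos(th),y,203.5+d*np.sin(th))
q([L(66+34*np.cos(a),34*np.sin(a)) for a in t],(0,255,0))
q([L(100,-12),L(137,-12),L(137,12),L(100,12)],(255,0,0))
cv2.imwrite("pics/g3.png",im)
```

```text
True [504.84  45.9  161.26] [-1.85  0.06  4.42]
[-0.13  0.62 -0.73] [504.46  45.88 160.45]
[ 0.08 -0.22 -0.68]
[624.93  64.32 359.91] 14.7083 85.44797975359077
```

View pics/g3.png

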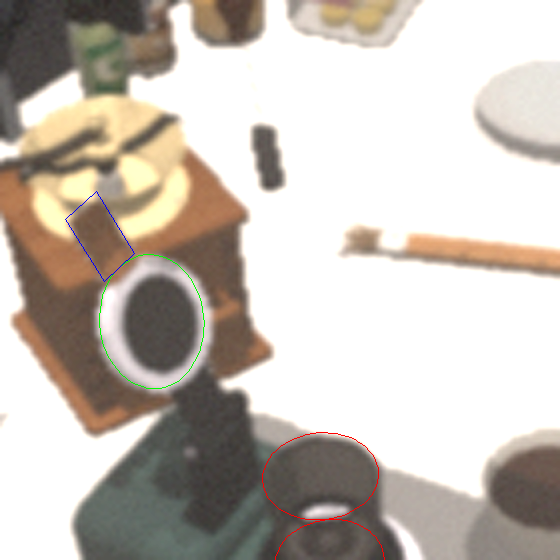

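Seated: the red outline at z=198 matches the hopper rim at crop (320,476), and the lid outlines match. But the gripper isn't visible near the tab, so I'll check the full frames.

Run:
```python
from h import *
print(proj("scene",np.array([[625,64,360],[625,64,373]])),proj("top",np.array([[625,64,360]])))
print(r.read_tcp_pos(),r.read_joint_positions(),r.read_time_s())
im=np.hstack([r.snapshot("top"),r.snapshot("scene")])[:,:,::-1]
cv2.imwrite("pics/g4.png",cv2.resize(im,None,fx=.78,fy=.78,interpolation=cv2.INTER_AREA))
```

```text
[[169.9564738  107.81632808]
 [168.75400929 102.25429343]] [[191.08560336 126.88492437]]
[624.85203908  64.15994971 360.40451532] [ 0.33635795  0.31402496 -0.65392774  1.20697069  0.19064517  1.68234921
 -1.69126941] 14.8083
```

View pics/g4.png

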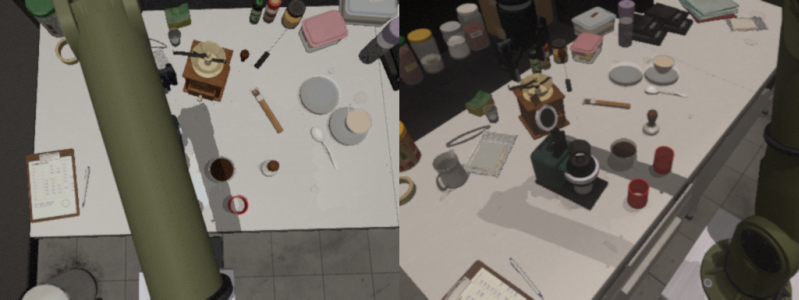

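The gripper is the dark shape at scene ≈(167,40–75), above and behind the tab, which agrees with the reported pose. Now I'll pinch the tab 4 mm further out so the fingertips clear the disc.

```bash
cat >> h.py <<'E'
def tp(th,R=126): return G(66-R*np.cos(th),0,203.5+R*np.sin(th)-19)
E
python3 - <<'E'
from h import *
np.set_printoptions(precision=2,suppress=True)
p=tp(2.05)
r.servo_line([p[0],p[1],355],max_speed=80)
print(r.servo_line(p,max_speed=70,force_limit=6),r.read_tcp_pos(),p,r.read_contact_force())
r.close(); print(r.read_grip_width(),r.read_contact_force(),r.read_moment(),r.read_tcp_pos(),r.read_time_s())
if 18<r.read_grip_width()<27:
    for th in np.arange(1.95,1.4,-.1):
        r.servo_line(tp(th),max_speed=50); f=r.read_contact_force(); print(round(th,2),f,r.read_grip_width())
        if np.linalg.norm(f)>25: break
print(r.read_time_s())
im=snap("scene","g5s.png",(130,40,290,200),3.7); cv2.imwrite("pics/g5.png",im)
E
```

```text
False [627.75  64.71 296.91] [627.46  64.59 296.31] [ 0.54  0.31 -0.35]
15.935795535758041 [-0.96  3.61  3.63] [0.86 0.3  0.01] [627.43  65.86 296.92] 16.9
16.9
```

View pics/g5.png

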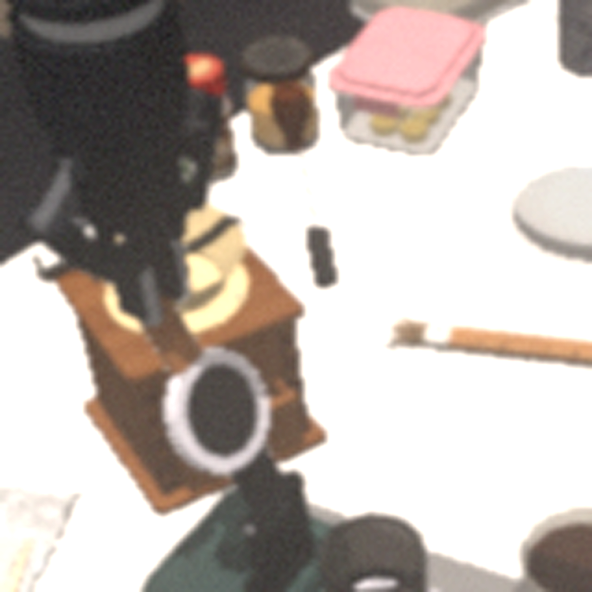

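The fingers straddle the tab at crop (155,310), but look shallow, and the width reads 16 rather than 24. The lid is still on its stop, so I'll re-grip deeper and compare.

Run:
```python
from h import *
np.set_printoptions(precision=2,suppress=True)
r.ungrasp(); print(r.read_contact_force(),r.read_moment())
p=tp(2.05)-[0,0,7]
print(r.servo_line(p,max_speed=40,force_limit=6),r.read_tcp_pos(),r.read_contact_force())
r.close(); print(r.read_grip_width(),r.read_contact_force(),r.read_moment(),r.read_tcp_pos(),r.read_time_s())
im=snap("scene","g6s.png",(150,90,230,170),7); cv2.imwrite("pics/g6.png",im)
```

```text
[-0.23 -0.41 -0.35] [0.01 0.01 0.  ]
False [627.19  64.46 288.72] [ 0.39 -0.43  0.52]
21.26830641169015 [-1.39  3.26  2.12] [ 0.64  0.18 -0.02] [627.37  65.95 289.88] 18.5583
```

View pics/g6.png

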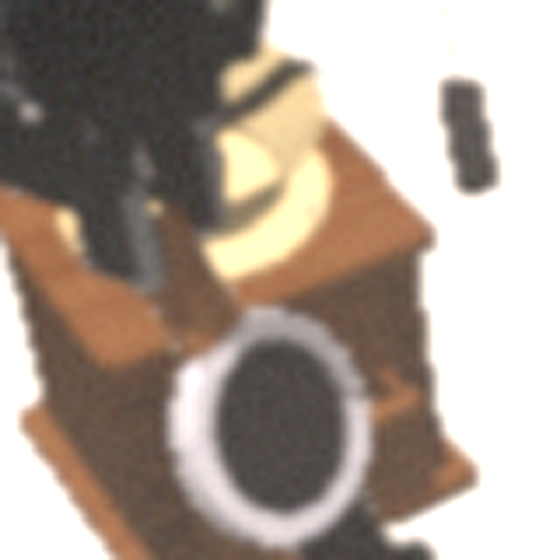

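Deeper is better: 21.3 mm, with fingers on both sides of the tab at crop (145,240) and (205,170). One more shift of −4 mm in x centres the pads on the tab. Then I'll swing the lid along the arc, watching the force.

Run:
```python
from h import *
np.set_printoptions(precision=2,suppress=True)
R=117
r.ungrasp()
print(r.servo_line(tp(2.05,R)-[0,0,1.5],max_speed=40,force_limit=6),r.read_tcp_pos(),r.read_contact_force())
r.close(); w=r.read_grip_width(); print(w,r.read_contact_force(),r.read_moment(),r.read_tcp_pos(),r.read_time_s())
if 19<w<28:
    for th in np.arange(1.97,1.5,-.08):
        r.servo_line(tp(th,R)-[0,0,1.5],max_speed=50); f=r.read_contact_force(); print(round(th,2),f,r.read_grip_width())
        if np.linalg.norm(f)>20: break
print(r.read_time_s())
im=snap("scene","g7s.png",(130,90,250,210),5); cv2.imwrite("pics/g7.png",im)
```

```text
False [623.08  63.84 286.72] [-0.38 -0.04  0.14]
21.760494698924358 [-0.87  3.28  2.01] [0.61 0.22 0.05] [623.28  65.36 287.3 ] 20.1333
1.97 [1.21 5.01 1.17] 21.797549611437024
1.89 [1.01 4.71 0.3 ] 21.48915124173742
1.81 [ 0.53  6.66 -1.5 ] 21.40943530980833
1.73 [ 0.66  5.5  -2.26] 21.408932912000065
1.65 [ 1.11  5.96 -3.14] 20.976101858673182
1.57 [ 0.69  5.81 -1.79] 20.663751427642175
22.1333
```

View pics/g7.png

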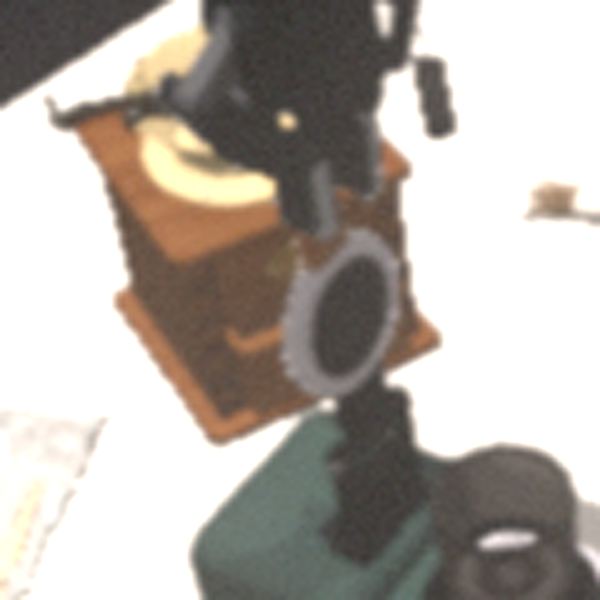

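The lid is upright at crop (345,310) and follows the grip with small forces. Continuing down, with a force stop near the rim.

Run:
```python
from h import *
np.set_printoptions(precision=2,suppress=True)
R=117
T=lambda th:tp(th,R)-[0,0,1.5]+G(0,1.2,0)-G(0,0,0)
for th in np.arange(1.49,0.08,-.1):
    h=r.servo_line(T(th),max_speed=45,force_limit=15); f=r.read_contact_force(); w=r.read_grip_width(); print(round(th,2),f,round(w,1))
    if h or w<17: print("stop",h,r.read_tcp_pos()); break
print(T(th),r.read_tcp_pos(),r.read_time_s())
im=snap("scene","g8s.png",(150,110,270,230),5); cv2.imwrite("pics/g8.png",im)
```

```text
1.49 [ 0.43  2.87 -2.37] 20.0
1.39 [1.53 1.93 0.96] 20.1
1.29 [-0.09  0.54  6.05] 18.7
1.19 [-1.81  0.29 10.7 ] 18.3
1.09 [-5.35 -0.39 15.76] 16.9
stop False [515.78  48.11 289.51]
[516.37  48.79 286.74] [515.78  48.11 289.51] 24.175
```

No more pictures, so I'm going on numbers. The force has crept up to (−5, +16) N, roughly radially outward. The assumed arc centre in the fingers is slightly off, so I'll relieve the force (offset follows force) and watch the width.

```bash
cat >> h.py <<'E'
def swing(ths,e,y=0.6,R=117,k=0.12,wmin=14):
    """follow the lid arc; offset e (grinder x, z) yields to the measured force"""
    e=np.array(e,float)
    for th in ths:
        t=tp(th,R)+G(e[0],y,0)-G(0,0,0)+[0,0,e[1]]
        h=r.servo_line(t,max_speed=40,force_limit=15); r.wait(.05)
        f=r.read_contact_force(); w=r.read_grip_width(); fx=f[0]*np.cos(YAW)+f[1]*np.sin(YAW)
        print(round(th,2),np.round(f,1),round(w,1),np.round(e,1),np.round(r.read_tcp_pos()-t,1),flush=True)
        if h or w<wmin: print("stop",h); break
        e+=k*np.array([fx,f[2]+1])
    print("e",e,"t",r.read_time_s()); return e
E
python3 - <<'E'
from h import *
swing([1.09,1.09,1.04,.99,.94],[-.5,1.0])
E
```

```text
1.09 [-2.4  1.2  7.2] 15.9 [-0.5  1. ] [-0.6 -0.1  0.5]
1.09 [-0.9  2.5  3.2] 15.7 [-0.8  2. ] [-0.4 -0.  -0.3]
1.04 [-2.   1.2  3.3] 15.1 [-0.8  2.5] [-0.2 -0.  -0. ]
0.99 [-2.5  1.6  3.9] 14.5 [-1.  3.] [ 0.  -0.1  0.1]
0.94 [-3.2  0.8  5.1] 13.6 [-1.3  3.6] [-0.1 -0.1  0.2]
stop False
e [-1.31557333  3.59808682] t 25.85
```

The tab is sliding towards the fingertips. Rather than risk a drop, I'll bring the lid back to its stop and re-grip with the tab higher between the pads (pivot 30 mm above the TCP at R=126).

Run:
```python
from h import *
e=swing([1.1,1.25,1.4,1.55,1.7,1.85,2.0],[-1.3,3.0],k=.08,wmin=9)
if r.read_tcp_pos()[0]>600:
    r.ungrasp()
    p=tp(2.05,126)+[0,0,-11]+G(0,1,0)-G(0,0,0)
    print(r.servo_line(p,max_speed=40,force_limit=6),r.read_tcp_pos()-p,r.read_contact_force())
    r.close(); print(r.read_grip_width(),r.read_contact_force(),r.read_moment(),r.read_tcp_pos()-p,r.read_time_s())
```

```text
1.1 [-0.1  0.7 -0.2] -0.3 [-1.3  3. ] [-0.  -0.5 -0.4]
stop False
e [-1.3  3. ] t 26.5083
```

Run:
```python
from h import *
snap("scene","g9s.png")
a=cv2.imread("pics/raw_g3s.png");b=cv2.imread("pics/raw_g9s.png")
print(r.read_tcp_pos(),r.read_contact_force())
for n,im in(("g3",a),("now",b)):
    print(n,"rows 140-212 step4, cols 170-262 step4 (brightness, * = brown)")
    for y in range(140,214,4):
        print(y," ".join(f"{int(im[y:y+2,x:x+2].mean()):3d}"+("*" if int(im[y,x,2])-int(im[y,x,0])>35 else " ") for x in range(170,264,4)))
for th in(0,.3,.6,.9,1.1): 
    L=lambda d:G(66-d*np.cos(th),0,203.5+d*np.sin(th)); print(th,proj("scene",np.array([L(66),L(122)])).round().tolist())
```

```text
[516.11454275  47.73630718 291.47319162] [-0.01857506  0.01333961 -0.7537815 ]
g3 rows 140-212 step4, cols 170-262 step4 (brightness, * = brown)
140  50*  51   95  108   39   36   76  112   43   41   91  164  165  164  166  166  165  165  165  165  166  166  166  166 
144  38   86  132   44   34   34   36  104   52   54*  56  164  164  165  165  166  165  165  166  166  167  167  168  167 
148  39  119  120   34   34   35   35   68   95   55*  51  161  164  164  165  165  166  166  165  166  165  166  166  167 
152  39  105  118   34   35   35   34   62   82   42   42  126  164  165  162  165  165  165  167  165  166  165  166  166 
156  40   67  124   53   34   34   35   86   58   43   45   63* 142  164  166  165  166  166  165  165  165  166  167  166 
160  39   39   99  114   40   34   54  112   51   43   49  104  160  165  165  165  165  165  164  165  166  166  167  166 
164  40   37   47   92  120  114  110   41   37  112  157  164  166  164  165  164  165  165  166  166  167  167  166  167 
168  53*  41   39   42   50   61   32   32   32   43   67  165  163  165  165  164  164
[... 3306 characters left out ...]
   96   96  104  156 
200  54   55   57   59   58   57   53   34   28   35   32   34   36   35   36   36   35   45   39   63   95   95   95   95 
204  48   48   52   55   56   59   53   49   45   39   35   42   32   42   35   44   40   41   41   34  147   99   95   95 
208  68   44   43   45   50   53   53   47   42   38   49   33   28   42   43   37   40   49   34   29   91  142   94   95 
212 112   44   41   41   40   43   46   44   36   49   49   30   27   27   36   40   37   30   29   31   68  159   89   93 
0 [[230.0, 187.0], [253.0, 197.0]]
0.3 [[228.0, 180.0], [250.0, 184.0]]
0.6 [[224.0, 172.0], [242.0, 170.0]]
0.9 [[217.0, 165.0], [230.0, 155.0]]
1.1 [[212.0, 160.0], [221.0, 146.0]]
```

The fingers closed on nothing, but the hopper-rim area has no lid on it and there's a thin bright streak at scene ≈(198–206,148–176). The lid seems to be standing nearly edge-on rather than fallen. I'll dump that area more finely.

Run:
```python
from h import *
np.set_printoptions(suppress=True,linewidth=200)
b=cv2.imread("pics/raw_g9s.png").astype(int)
g=b.mean(2); br=b[:,:,2]-b[:,:,0]
print("   "+"".join(str(x//2%5*2) for x in range(180,236)))
for y in range(118,186):
    print(y,"".join("*" if br[y,x]>30 else " .:-=+oO#"[min(8,int(g[y,x]//20))] for x in range(176,236)))
a=np.linspace(0,2*np.pi,80)
for th in(1.0,1.2,1.4,1.57,1.8,2.05):
    P=proj("scene",np.array([G(66-d*np.cos(th)+n*np.sin(th),34*np.sin(q),203.5+d*np.sin(th)+n*np.cos(th)) for q in a for d in[66+34*np.cos(q)] for n in(-5,3)]))
    rc=cv2.minAreaRect(P.astype(np.float32)); tb=proj("scene",np.array([G(66-137*np.cos(th),0,203.5+137*np.sin(th))]))
    print(th,"disc cols",P[:,0].min().round(),P[:,0].max().round(),"rows",P[:,1].min().round(),P[:,1].max().round(),"rect",np.round(rc[1]),"tab end",tb.round())
```

```text
00224466880022446688002244668800224466880022446688002244
118 =====******-*********=---::..........................:..-+O#
119 ====-****---********=---::..........................:---=o##
120 ----------*****=--------::..........................-+oooO##
121 ---------******-:::-----::..::::...................:=oOO####
122 -------********::::----::..::---:..................:=o######
123 **************-::::----::..:::-::..................:=o######
124 **************=:.:::--::.:...::::..................:=o######
125 ***************-::::::::.......::..................:+O######
126 ****************:::::::...........................:-oO######
127 ******************::::............................:=O######O
128 ********************::..........................::-+O######O
129 *********************::.........................::-o#######O
130 *********************:::::......................::=o#####OOO
131 ********************::.::::....................:::-o######OO
132 ******************......::.::::...............::::=o#####OOo
133 ***************:..........:.::::.............:::::-+O####Oo+
134
[... 3158 characters left out ...]
..::::--:::::::::::::::
183 ####O+-:::::::::::::--:................:.::.:.::::::::::::::
184 ###O+--::::::::::::::::................:::....::::::::::::::
185 ##O+-::::::::::::::::..................:::....::::::::::::::
1.0 disc cols 202.0 228.0 rows 149.0 177.0 rect [ 4. 34.] tab end [[229. 147.]]
1.2 disc cols 198.0 222.0 rows 144.0 174.0 rect [10. 34.] tab end [[217. 138.]]
1.4 disc cols 193.0 216.0 rows 139.0 171.0 rect [16. 34.] tab end [[205. 130.]]
1.57 disc cols 188.0 212.0 rows 136.0 169.0 rect [20. 34.] tab end [[195. 125.]]
1.8 disc cols 181.0 207.0 rows 134.0 168.0 rect [25. 34.] tab end [[182. 122.]]
2.05 disc cols 174.0 202.0 rows 133.0 167.0 rect [34. 29.] tab end [[170. 121.]]
```

The dump shows the disc nearly edge-on (cols 198–217, rows 148–172). That is a lid angle of about 1.2, so the lid is leaning on the closed fingers and hasn't dropped. Before moving, I'll work out where the fingertips really were in picture g6.

```bash
python3 - <<'E'
from h import *
c,s=np.cos(YAW),np.sin(YAW)
p=np.array([627.4,65.95,289.9])
for y in(15,-15):
    for dz in(0,10,20): print(y,dz,proj("scene",np.array([p+[-s*y,c*y,dz]])).round(1), end=" ")
print("\nobs left(+y) 171.1,130.7  right 180,122.6")
K,R,t=cam("scene"); print("cam",-R.T@t)
th=2.05
for d,y in((100,0),(100,12),(100,-12),(137,12),(137,-12)): print(d,y,proj("scene",np.array([G(66-d*np.cos(th),y,203.5+d*np.sin(th))])).round(1))
E
python3 - <<'E'
import cv2
b=cv2.imread("pics/raw_g6s.png").astype(int); g=b.mean(2); br=b[:,:,2]-b[:,:,0]
print("    "+"".join(str(x%10) for x in range(155,195)))
for y in range(108,142): print(y,"".join("*" if br[y,x]>25 else " .:-=+oO#"[min(8,int(g[y,x]//15))] for x in range(155,195)))
E
```

```text
15 0 [[169.8 140.1]] 15 10 [[168.9 136.3]] 15 20 [[168.  132.5]] -15 0 [[179.  131.3]] -15 10 [[178.2 127.6]] -15 20 [[177.5 123.8]] 
obs left(+y) 171.1,130.7  right 180,122.6
cam [ 70.36354941 459.98747781 877.94182362]
100 0 [[179.5 136.4]]
100 12 [[175.8 140. ]]
100 -12 [[183.2 132.9]]
137 12 [[166.  124.4]]
137 -12 [[173.7 117.5]]
    5678901234567890123456789012345678901234
108 ......:::.............:---=*************
109 .......::.....:..:....:--=**************
110 .......::.....::.......:-=**************
111 .......:.....::::.....::--**************
112 ....:.....:..:--:.....:::-=*************
113 .:........:..:--:......::-=*************
114 :............::--:...:.::-=*************
115 .:.......:::.::-:::..:..:-=*************
116 .......:...::::::..:...::-=*************
117 :....:::...:::--:::..::.:-=*************
118 -:::.:::...::-----::::..::=*************
119 ****-::::..::--=**-:::..::-=************
120 ******:....::--==*-:::.:::-===**********
121 ******-.:.:::-----:**:::::-==***********
122 ******=:::.::----::*:::::--=************
123 ******=::.:.::---:::*:--==**************
124 ******=:.:::::----::::-=****************
125 *******-:.::::----::::-*****************
126 *******-::::::----:::*:-****************
127 *******=::::::----:::-:-****************
128 ********-::::::----::*::****************
129 **********--::-----:**:::***************
130 *************-------**:*****************
131 ***************=----*-******************
132 :****************-**:******************:
133 ::****************--**************=-*:::
134 ::****************-***********+oooo+---:
135 :::*************************-=+oooo++++=
136 ::::************************==+o++++++++
137 ::::***********************==+++++++++++
138 :::::*********************=+++++=====+++
139 -:::::********************ooo+=--:::--==
140 =::::::************--***+oOOo=-::::::::-
141 =::::::**********:::-=oOO##O+-::::::::::
```

Tips measured beside the tab in g6: left (172.5,132), right (179.5,123.5). That puts them at only d≈120 of the 137 mm tab, so they sit about 20 mm behind the nominal TCP and the grip was shallow. Next: push the lid gently upright with the closed fingers, where its hinge holds it, and check its angle.

Run:
```python
from h import *
p=r.read_tcp_pos(); d=p[:2]-C; gx=d@[np.cos(YAW),np.sin(YAW)]; print("gx",gx)
print(r.servo_line(G(52,0,p[2]),max_speed=35,force_limit=6),r.read_contact_force())
r.servo_line(G(15,0,p[2]),max_speed=90); print(r.read_time_s())
snap("scene","g10s.png")
b=cv2.imread("pics/raw_g10s.png").astype(int); g=b.mean(2); br=b[:,:,2]-b[:,:,0]
print("    "+"".join(str(x%10) for x in range(165,235)))
for y in range(112,180): print(y,"".join("*" if br[y,x]>25 else " .:-=+oO#"[min(8,int(g[y,x]//20))] for x in range(165,235)))
```

```text
gx 11.47727528994986
False [-0.63526745 -0.18759539  0.10508851]
28.4167
    5678901234567890123456789012345678901234567890123456789012345678901234
112 ::::******...-******************---::..............................:+O
113 :*********-:-=+*****************----::............................:-oO
114 **********=====*****************---:::............................:=o#
115 **********=====****************=---::.............................:+O#
116 *********=======***************---::..............................-oO#
117 *********=======***************---::.............................:=o##
118 **********======**************=---::.........................::--=oO##
119 ***********====*********----*=---::...:::....................:=+ooO###
120 ************************-:::-----::..::--:...................-+OO#####
121 ************************-::::----::..:---:...................-oO######
122 ******---***************-.::----::...::--:..................:-oO######
123 ************************-.:::--:::::..::::...................-o#######
124 *************************:.::::::::.............
[... 3447 characters left out ...]
.-+O#####################
171 #o******:::.:***:::*****::--=+oo+:............-+O#####################
172 #Oo******::***********:---=--===-:............-+O#####################
173 ##Oo****************-==++=---::::.............:+O#####################
174 ###o=*************-=+OOo+--:::::::............:=o#####################
175 ###Oo***********-=oOOOO+=-::::::::............:-o#####################
176 ####Oo********-=oOO##Oo=-:::::::::........:....-o#####################
177 #####o=*****==oOO###Oo=-::::::::::.............-o###############OO####
178 #####Oo=--=oOOO#####o+-:::::::::::.............-+O###########OOoo+oooO
179 ######OOooOO#######o+-::::::::::........:......:=+OO######OOo+==---===
```

The disc now spans cols 188–212 and rows 137–168, matching an angle of about 1.57, and it stands by itself. Re-gripping properly deep (h=35, R=122), then starting the swing.

Run:
```python
from h import *
r.servo_line(G(15,1.2,355),max_speed=120); r.ungrasp()
r.servo_line(G(64.5,1.2,355),max_speed=120)
print(r.servo_line(G(64.5,1.2,290.5),max_speed=70,force_limit=5),r.read_tcp_pos(),r.read_contact_force())
r.close(); w=r.read_grip_width(); f=r.read_contact_force(); print(w,f,r.read_moment(),r.read_time_s())
if 20<w<28 and np.linalg.norm(f)<12:
    swing([1.5,1.4,1.3,1.2],[-1.3,-16],y=1.2,R=122,k=.04,wmin=19.5)
```

```text
False [568.68146661  56.8496343  291.02515066] [-0.07852241  0.52435479  0.06242749]
22.872348970045365 [-0.154524   -1.29741325  1.41875435] [-0.22515324 -0.02119859  0.04915319] 32.1583
1.5 [ 3.2 -1.1  1.7] 22.6 [ -1.3 -16. ] [ 0.6 -0.2  0.5]
1.4 [ 2.1 -1.8  4.6] 22.6 [ -1.2 -15.9] [-0.3 -0.4  0.2]
1.3 [ 2.  -3.9  5.2] 22.4 [ -1.1 -15.7] [-0.  -0.5  0.2]
1.2 [ 1.4 -4.4  6.3] 22.5 [ -1.1 -15.4] [ 0.2 -0.5  0.3]
e [ -1.0246492  -15.13086676] t 34.0667
```

The grip is firm and stable at 22.5 mm. Continuing.

Run:
```python
from h import *
swing([1.1,1.0,.9,.8,.7,.6,.5,.4,.3,.22,.15],[-1.0,-15.1],y=.5,R=122,k=.05,wmin=19.5)
```

```text
1.1 [ 0.4 -3.7  6.7] 22.5 [ -1.  -15.1] [-0.  -0.   0.4]
1.0 [-0.2 -3.6  7.9] 22.2 [ -1.  -14.7] [-0.2 -0.1  0.6]
0.9 [-2.9 -3.6  8.5] 22.3 [ -1.  -14.3] [-0.9 -0.3  0.4]
0.8 [-3.4 -4.2  8.3] 22.2 [ -1.2 -13.8] [-1.3 -0.5  0.3]
0.7 [-5.2 -5.3  8.9] 22.5 [ -1.4 -13.3] [-1.9 -0.6 -0. ]
0.6 [-6.2 -4.6  8.9] 22.1 [ -1.7 -12.8] [-2.2 -0.8 -0.2]
0.5 [-5.4 -5.4  8. ] 22.2 [ -2.  -12.3] [-2.6 -0.9 -0.5]
0.4 [-5.  -4.1  5.8] 22.4 [ -2.4 -11.9] [-2.8 -1.1 -0.9]
0.3 [-4.7 -5.2  5.1] 22.5 [ -2.6 -11.5] [-3.  -1.1 -1.1]
0.22 [-6.8 -5.5  6.1] 22.4 [ -2.9 -11.2] [-3.5 -1.2 -1.2]
0.15 [-6.6 -6.5  7.3] 22.0 [ -3.3 -10.9] [-3.8 -1.2 -1.4]
e [ -3.65748536 -10.47467072] t 39.4167
```

Run:
```python
from h import *
p=r.read_tcp_pos(); d=p[:2]-C; gx=d@[np.cos(YAW),np.sin(YAW)]; gy=d@[-np.sin(YAW),np.cos(YAW)]; print(p,gx,gy)
h=r.servo_line(G(gx-1,gy,166),max_speed=15,force_limit=7)
print(h,r.read_tcp_pos(),r.read_contact_force(),r.read_grip_width(),r.read_time_s())
snap("scene","g11s.png")
b=cv2.imread("pics/raw_g11s.png").astype(int); g=b.mean(2); br=b[:,:,2]-b[:,:,0]
print("    "+"".join(str(x%10) for x in range(195,275)))
for y in range(160,220): print(y,"".join("*" if br[y,x]>25 else " .:-=+oO#"[min(8,int(g[y,x]//20))] for x in range(195,275)))
th=0;a=np.linspace(0,2*np.pi,60)
for th in(0,.1,.2):
  P=proj("scene",np.array([G(66-d*np.cos(th)+4*np.sin(th),34*np.sin(q),203.5+d*np.sin(th)+3*np.cos(th)) for q in a for d in[66+34*np.cos(q)]]))
  print(th,P.min(0).round(),P.max(0).round())
```

```text
[443.71088741  36.28842327 190.48260554] -61.82496777938912 -0.1520795228471811
False [440.99115894  35.77887311 165.18847111] [-2.28691678 -3.91824057  3.60519463] 22.260377402796102 41.325
    56789012345678901234567890123456789012345678901234567890123456789012345678901234
160 *********:*********-=oO#################O=:.....................................
161 *****************-+oO###################O+:..........................:.........:
162 ***************-=oO######################o-:..................................::
163 ************:-=oO########################O+-...................................:
164 **********-=+oO###########################O=:..................................-
165 ********-=oOO##############################o-:................................:-
166 ******=+oO###OOO###########################O+-................................:-
167 ****-+oO###Oo+=+O###########################O=:...........................:::::=
168 *-=+oO#####o-::-+O###########################o-..........................::-:::+
169 =oO#######O=:..:-o###########################O=:.......
[... 3657 characters left out ...]
-==+o++====++++==------
213 :::::::::::::::::::................::...................:-===========+++===-----
214 :::::::.:::::::::::.....................................:--==========++=+===----
215 :::::...:::::::::::.....................................:-=-===========+++===---
216 :::::...::::::::::::....................................---===========+++++====-
217 ::::....::::::::::::...................................:--==============++++====
218 ::::::.::.:::::::::::..................................:--=-===========+++++++==
219 :::..::..:.::::::::::.................................:--===============++++++==
0 [213. 174.] [246. 198.]
0.1 [213. 172.] [245. 196.]
0.2 [212. 170.] [245. 193.]
```

The lid now matches an angle between 0 and 0.1 (disc cols 212–246, rows 175–198). One more short, slow descent to feel the rim.

Run:
```python
from h import *
p=r.read_tcp_pos()
for z in(163,161,159,157,155,153):
    h=r.servo_line([p[0],p[1],z],max_speed=12,force_limit=8); f=r.read_contact_force()
    print(z,h,np.round(r.read_tcp_pos(),1),np.round(f,1),round(r.read_grip_width(),1))
    if h or f[2]>9: break
print(r.read_time_s())
```

```text
163 False [440.9  35.8 163. ] [-0.5 -3.8  4.5] 22.6
161 False [441.   35.8 160.9] [ 0.6 -5.   2.8] 22.7
159 False [440.8  35.8 159. ] [-0.9 -4.   4.2] 22.0
157 False [440.9  35.8 156.9] [-0.8 -2.8  3.9] 22.5
155 False [440.8  35.7 154.9] [-1.2 -4.7  5.1] 22.3
153 False [441.   35.8 152.9] [-1.2 -4.4  3. ] 22.0
43.4
```

Run:
```python
from h import *
snap("scene","g12s.png")
for n in("g11s","g12s"):
    g=cv2.imread(f"pics/raw_{n}.png").astype(int).mean(2)
    print(n);print("    "+"".join(str(x%10) for x in range(205,265)))
    for y in range(172,204,1): print(y,"".join(" .:-=+oO#"[min(8,int(g[y,x]//20))] for x in range(205,265)))
```

```text
g11s
    567890123456789012345678901234567890123456789012345678901234
172 :.....:+O##########################O=:......................
173 ......:-=+oO#######################o=:......................
174 .......:::-=+oO###################o+-:.::...................
175 ...........::-=oO#######OOOOOO#OOo+=:::::::.................
176 ............:-=+o####oo++====+++++=-:::::::.................
177 ...........:-=oooOOo+=-----------==-:::--::.................
178 ..........:-+oOOo+==----:-:-:::::---::---::.................
179 ..........-+oO#O+=-----::-:-:::::::------::.................
180 .........:=oOOOo=----------::::::::---==-::.................
181 ........:-oO#Oo=--:-:-:----::::::::--==--:..................
182 ........:=O##O+-----:-:-:--:--:::::--==--:..................
183 .......:-+O##o=-:--:-:---:-::--:::----=-::..................
184 .......:+O###o=:----::-:::-:---::---==--:...................
185 .......-o####o---:-:---::::-::::---==--::...................
186 .......-o####o=-::-:::--::::::::--==---::..................:
187 .......-o####O+--:::-:-:--::::::------:::..........
[... 2499 characters left out ...]
+O######Oo+=======::::------::::::................
194 .......:::-+O########OOOoooo=:::-----::::--::..........::...
195 ......:..::-+O#############O=:::-----::::::::.........:::...
196 ......::...:-=oO###########O+-:::---:::::.::..........:::...
197 ........:...:-=+ooOO#####OOOo=:::::::::...............::....
198 ...::.......:::-==++oooooooo+=-:.::::.......................
199 ...:::........:::--==========-::............................
200 ..::::....::.....:::--------:::.............................
201 .:::::.:...::.....::::::.............................::::...
202 ::::::..::::.....::::...............................:-=+=-:-
203 ::::::.::::......:::.....:.........................::-oOOo++
```

The disc moved down about 2 px with the tool, so the lid is still being lowered and isn't on the rim yet. Continuing to contact.

Run:
```python
from h import *
p=r.read_tcp_pos()
h=r.servo_line([p[0]+1,p[1],138],max_speed=11,force_limit=8)
print(h,np.round(r.read_tcp_pos(),1),np.round(r.read_contact_force(),1),round(r.read_grip_width(),1),r.read_time_s())
snap("scene","g13s.png")
g=cv2.imread("pics/raw_g13s.png").astype(int).mean(2)
for y in range(174,206,1): print(y,"".join(" .:-=+oO#"[min(8,int(g[y,x]//20))] for x in range(205,265)))
```

```text
True [441.   35.7 148.7] [-3.6 -0.5  6.4] 22.8 44.1083
174 .......:-=+oO######################O+:......................
175 ........::-=+oO#####################o-......................
176 ...........::-+oO###################O=:.....................
177 .............:-=oO##################O=:.....................
178 ............:-+oO####Oooo+++ooO##OOo+-:.....................
179 ...........:=oO####O+==------==+++++=:......................
180 ..........:-o####Oo=--------------==-:......................
181 ..........-+o###o+=-----------::::---:::::::................
182 .........:+O###o=------------::::::::.:::::.................
183 ........:-o###O+-------------::::::::::--:::................
184 ........:=O###o=-------------:::::::.:----::................
185 ........-+####+---------------::::::::--=-::................
186 .......:=o###O+----------------::::::-===-:.................
187 .......:=O###O+------------------:::--===-:.................
188 .......:=O####+------------------:::--==--:.................
189 .......:=O####o--------::--------::--===-::.................
190 .
[... 334 characters left out ...]
-=o##########OOOOO+-::--=---:::--::..........:....
196 ......:..::-=oO############O+:::-----:::::--:.........:::...
197 .......:...:-=+oO##########O+::::----::::::::.........:::...
198 ...:::......::-=+ooO######OO+-::::-::::::.............:::...
199 ..::::.....:.::--=+++oooooo++-:.::::::::...............:....
200 .:::::....::..:::--==========-:..::.........................
201 .:::::....:::...:::::------:::..............................
202 :::::::..::.:...:::::::::::...........................::....
203 ::::::::::::....:::::....:.:.:......................::===-::
204 ::::..:::::....::::::....::::......................::-+OOo==
205 :::::::::::.....::::.....::::......::..............:-=o##OOO
```

Run:
```python
from h import *
p=r.read_tcp_pos()
h=r.servo_line([p[0],p[1],p[2]-4],max_speed=10,force_limit=8)
print(h,np.round(r.read_tcp_pos()-p,2),np.round(r.read_contact_force(),1),r.read_time_s())
snap("scene","g14s.png")
g=cv2.imread("pics/raw_g14s.png").astype(int).mean(2);g0=cv2.imread("pics/raw_g13s.png").astype(int).mean(2)
f=lambda a:np.float32(a[170:205,208:240])
print(cv2.phaseCorrelate(f(g0),f(g)))
```

```text
True [ 0.01 -0.07 -0.12] [-2.7 -1.   7.2] 44.4333
((0.48071933886527063, 0.5846335200381851), 0.6961403004825115)
```

It stops immediately (0.12 mm), so it is stiff contact on the rim. Releasing and retreating.

Run:
```python
from h import *
p=r.read_tcp_pos()
r.ungrasp(); print(r.read_contact_force())
snap("scene","g15s.png")
print(r.servo_line([p[0],p[1],260],max_speed=90,force_limit=6),r.read_contact_force())
r.servo_line([p[0]-5,p[1]-60,330],max_speed=200)
print(r.read_time_s())
snap("scene","g16s.png"); snap("top","g16t.png")
f=lambda n:np.float32(cv2.imread(f"pics/raw_{n}.png").mean(2)[172:204,208:236])
print("14-15",cv2.phaseCorrelate(f("g14s"),f("g15s")),"15-16",cv2.phaseCorrelate(f("g15s"),f("g16s")))
b=cv2.imread("pics/raw_g16s.png").astype(int); g=b.mean(2); br=b[:,:,2]-b[:,:,0]
print("    "+"".join(str(x%10) for x in range(205,275)))
for y in range(172,216): print(y,"".join("*" if br[y,x]>25 else " .:-=+oO#"[min(8,int(g[y,x]//20))] for x in range(205,275)))
a=np.linspace(0,2*np.pi,60)
for th in(0,.05,.1):
  L=lambda d,y,n:G(66-d*np.cos(th)+n*np.sin(th),y,203.5+d*np.sin(th)+n*np.cos(th))
  P=proj("scene",np.array([L(66+34*np.cos(q),34*np.sin(q),2.5) for q in a])); print(th,P.min(0).round(1),P.max(0).round(1),proj("scene",np.array([L(137,12,3),L(137,-12,3)])).round(1).tolist())
```

```text
[ 0.5496036   0.0265601  -0.49583183]
False [-0.07869594  0.55248329 -0.46145625]
47.1667
14-15 ((-0.23131500888177747, -0.24230068359350554), 0.939962430174152) 15-16 ((0.03397730791276565, -0.08581747723437516), 0.871225842833519)
    5678901234567890123456789012345678901234567890123456789012345678901234
172 :.....-+O#############################################################
173 ......:=+oOO##########################################################
174 .......:-=+oOO########################################################
175 ........:::-=oOO######################################################
176 ...........::-=oO#####################################################
177 .............::=oO########OO##########################################
178 ..............:-+O##Ooo++++++ooO######################################
179 ............:.:-+oOo+==-------=+o#####################################
180 ...........::::-+++=----:---:---=oO##################################O
181 ............::-===--:-:-::::-:---=+O################################OO
182 ............:=++=-:::::---::--:---=+O#
[... 2001 characters left out ...]
.....:::........:.::::.........:+O##O########O+=--------
210 ..:::::::..........:::::.::::::::.:..........:=O##O########Oo+==------
211 :::::::::...........::::::::::.:::............-oOOO#########OOo+=-----
212 :::::::::............:.::::.::................:=++oOOOOOO#####Oo=-----
213 :::::::::..................:..................:--=+oOOOOOO####Oo=-----
214 :::::::::.....................................:--=+oOOOOOO#####o=-----
215 :::::::::.....................................:---=oOOOOOO#####O+=----
0 [213.  173.9] [246.1 198.6] [[256.1, 202.9], [262.2, 194.9]]
0.05 [212.8 173. ] [245.9 197.2] [[255.9, 200.7], [262.0, 192.7]]
0.1 [212.6 172.1] [245.6 195.8] [[255.5, 198.3], [261.7, 190.3]]
```

The lid is level: the tab end corners at scene ≈(257,203) and (261.5,195) match the angle-0 prediction of (256,203) and (262,195). It doesn't move after release, and the arm is clear. Handing in.

Run:
```python
from h import *
f=lambda n,b:np.float32(cv2.imread(f"pics/{n}.png").mean(2)[b[1]:b[3],b[0]:b[2]])
for n,b in(("bowl",(268,174,310,216)),("tamper",(308,136,338,178))): print(n,cv2.phaseCorrelate(f("scene0",b),f("raw_g16s",b)))
print(r.finish_job(),r.read_time_s())
```

```text
bowl ((0.45144587043105133, 0.8401304761981834), 0.7985231474888178)
tamper ((0.15862758379515007, 0.5376451988804902), 0.9022307452449092)
the job is handed in; nothing more can be done
the job is handed in; nothing more can be done
```

The grinder is back together and handed in at about 47 s: the hopper is on the throat and the lid is closed on its rim.

**Hopper:** I set the dark smoky tube over the spigot, collar down, with a force stop that tripped at about 6 N. It stopped at TCP z 161.2, against about 160.9 expected for fully home. A second light push moved it no further, and the rim outline at 198 mm matched the picture.

**Lid:** this took more than one attempt.
- **Lost grip:** my first grips on the tab were too shallow, because the fingertips sat about 20 mm behind the nominal TCP. While I was easing the lid back up from about 0.94 rad, the tab slipped out.
- **Did it drop:** the next picture showed the lid leaning on the closed fingers at about 1.2 rad. I don't believe it fell freely, but it may have shifted a little unheld.
- **Recovery:** I pushed it gently upright and re-gripped deeper, at a steady 22.5 mm width. I then lowered it until it met stiff contact on the rim at about 8 N.

**Last checks:**
- The tab corners at scene (257,203) and (261.5,195) match the angle-0 prediction to about 1 px.
- The lid did not move after release, and nothing was touching the gripper.

**Checks that disagreed:**
- Grip width read low throughout: 56 mm for the 60 mm hopper and 22.5 mm for the 24 mm tab.
- Comparing the first and last pictures gave an apparent shift of about 1 px for the bowl and 0.6 px for the tamper. I put that down to shadows and lighting, since the arm never went near either, but I did not check it further.

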